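Raise the gauge mast and lock its pawl on the yellow rung

TASK

Raise the gauge on its small extension mast: lift the sliding section by its red grip until its gravity pawl has passed the yellow rung and dropped back over it, then lower the section gently until the pawl rests on the rung, and let go so that the rung alone carries it. Do not ram the foot of the section up against the rung, do not force the pawl down on it, and do not let the section drop. Leave the oil bottle, the small weight and the spanner where they are.

Things in the scene. Friction and masses are not known exactly. Their poses are not given: they have to be found in the camera images.
- stand: Fixed part of the mast: dark base plate 150 x 150 x 14 mm with two upright aluminium rails, 44 mm either side of the middle, 194 mm high. Origin: centre of the base plate's underside; z up, y along the rungs, -x is the front, where the gauge hangs. Its place and yaw vary; it cannot be moved.
- section (a joint): Height (m) of the sliding section above its lowest position (0, its start); grows upward. The section, a short aluminium ladder between the rails with a 60 mm round gauge on its front, weighs 0.65 to 1 kg with all it carries, slides with about 1 N of friction and falls if let go. Seated, it reads 0.035 plus the rung's height over point rung_lowest, less about 2 mm that the rung sags.
- grip (a point): Middle of the red grip bar on top of the sliding section: 14 mm thick (stand's x), 74 mm long (stand's y), 18 mm high, carried by a post 29 mm either side of the middle; free in front, behind and above. The gauge's top is at least 24 mm below the bar's underside. 238 mm above the worktop at the start; it rises with the section. Same axes as the stand.
- oil_bottle: Upright amber dropper bottle with red cap, 35 mm in diameter, 112 mm high, loose, beside the mast. Origin: centre of its underside. Leave alone.
- weight_100: Bright steel knob weight, 26 mm in diameter, 43 mm high, loose, beside the mast. Origin: centre of its underside. Leave alone.
- spanner: Flat steel spanner 181 mm long, 35 mm wide, 8 mm thick, loose, in front of the mast. Origin: centre of its underside. Leave alone.
- rung_lowest (a point): Fixed point of the stand, 23 mm behind the rails' middle and 89 mm above the stand's origin: the lowest place of the middle of the yellow lock rung. The rung (10 mm round bar along y, in two yellow clamps on the rails) is clamped 0 to 30 mm above this point. This height differs each time and is NOT measured: see it or feel for it. It sits in rubber bushes that give 1 mm per 4 N.
- pawl_pivot (a point): Pivot of the section's gravity pawl, 63 mm above the stand's origin at section 0; seated, 9 mm above the rung's middle. The pawl has a dark steel nose 8 mm thick, 28 mm long to the back (+x), and a brass counterweight in front. It lies level; only the nose can swing down. Rising, it drags on the rung (under 4 N) and drops back level over it within 0.5 s, at most 20 mm above the seated height.
- foot (a point): Middle of the section's lower end, 18 mm above the stand's origin at section 0. A black foot bar, 32 x 50 x 6 mm, its top 7 mm above this point, reaches 30 mm back under the rung. When the section is 24 mm above its seated height, the bar meets the rung from below and stops it. Neither it nor the pawl may press on the rung with more than 30 N.

How it is judged:
At the end, for the whole second after the job is handed in: The section stays up by itself, at rest (under 20 mm/s), at least 28 mm above its lowest position, its pawl carrying its weight on the yellow rung (more than 3 N) (value of joint section above 0.028 m and contact force between rung_c0 and anything else above 3 N and velocity of joint section between -0.02 and 0.02 m/s); the robot touches nothing.
It fails at once if The yellow rung is pressed, by the pawl from above or the foot bar from below, with more than 30 N (contact force between rung_c0 and anything else above 30 N).
It fails at once if The section drops (moves down faster than 0.25 m/s) (velocity of joint section below -0.25 m/s).
It fails at once if The oil bottle, the weight or the spanner is moved by more than 20 mm, or the bottle or the weight is tipped (distance of any of oil_bottle, weight_100, spanner from where it was at the start of the episode above 0.02 m or angle between any of oil_bottle, weight_100's own z axis and vertical above 0.5 rad).
It also fails if it takes over 45 s, if anything falls off the work surface, if the arm or the gripper's body presses on something with over 40 N, if the wrist force passes 120 N, or if a joint passes its speed limit or range.

ROBOT

A 7-joint arm with a two-finger parallel gripper is mounted at the origin on the work surface; the furniture and walls round the work are solid. World frame = base frame: x ahead of the robot, y to its left, z up, the work surface at z = 0. Lengths are in m, angles in rad, forces in N, time in s.
With the tool pointing down it reaches from about 0.35 to 0.9 m from the base axis. Payload 8.1 kg.
Tool frame: the origin (TCP) lies on the centre line of the jaws, within the pads' length; the fingertips stand 19 mm ahead of it and the grasp point (between the pads) is the TCP; z points along the fingers, y is the direction in which the jaws open and shut (so a half turn about z gives the same grasp; the last joint's range is limited). The gripper opens to 92 mm and grips with 3 to 60 N. Pads are 19 mm wide; open, the fingers measure 130 mm over their backs; the gripper's body (75 mm by 190 mm) begins 47 mm behind the grasp point.
Start: joints at [-1.334, 0.434, 0.025, 1.573, -0.012, 1.134, -0.075], TCP at [0.208, 0.589, 0.246] pointing down, gripper open.
Joint ranges: [-2.62, 2.62], [-0.44, 2.09], [-1.27, 1.32], [0.08, 2.57], [-1.32, 4.46], [0.12, 2], [-2.74, 2.74]. Speed limits (rad/s): [2.22, 2.22, 3.01, 3.01, 3.14, 3.14, 3.14].

INTERFACE

Orientations are given as a rotation vector (axis times angle).
In Python, from cell import monitor, imaging, workorder, outline_of gives the robot as it stands.
- The arm moves only by the tool move_arm, never from a script. Its argument "series" is a list of rows, each a list of 6 numbers: the shift along the world's x, y, z in cm, then the turn, a rotation vector about the world's x, y, z in degrees. A call has 1 to 8 rows; each row shifts and turns the commanded pose from where the row before left it; what a row does not reach is not made up. A row lasts 1/10 s, in which the tool goes at most 50 mm and 8.59 degrees, less where a joint would pass 70% of its speed; a pose out of reach is approached as far as the arm can. A call with a gripper value outside its range is refused whole. "grip" is the opening, from 0 (shut) to 1 (fully open), set as the call begins (left out, the last holds). The fingers move at their own pace and stop on an object; "force" is the grip in N (left out, the last holds). Time passes only in rows, so rows that do not move let the fingers close. It gives the time, the measured TCP pose, the force and the opening at its end, in the units of the state.
- monitor.observe(): the state, without advancing time (a new reading comes with each control period).
- imaging.get_image(name): name is "side" or "top"; returns a dict with "color" (420x560x3 uint8, red, green, blue), "fx", "fy", "cx", "cy" (pixels), "rvec" (rotation vector, rad) and "tvec" (3), from world to camera coordinates, as OpenCV has them. Camera axes: x right, y down, z forward; pixel columns grow to the right and rows downward; lengths in m; the calibration is good to about 2 mm. A picture is of the moment at which its call begins. There is no depth.
- workorder.sign_off(): hands the job in, once; it reports no verdict.
Trained networks look in the newest picture that a camera, given by its name, has taken for a name from the list of things; names that differ only in an ending like _2 or _b are one class to them, and where a whole thing is asked for, a point or a joint stands for the part that bears it (a point fixed in the world has none). Each returns a list of dicts, best first, with "p" (0 to 1); they miss things now and then, are a little off and sometimes report something else, mostly with a low value. They report only what shows in the picture. A call takes as long as a camera call.
- outline_of(camera, thing): "mask" (420x560 bool, what is visible of it) and "rect" ([left, top, width, height] in pixels, round what is visible of it).
The state is a dict: "clock": time; "joints": joint angles; "dq": joint speeds; "joint_efforts": joint torques, N m; "position": TCP position; "ee_rot": TCP orientation; "force": force on the tool from outside, world axes, zero at the start; "ft_torque": the same for the moment, N m; "width": opening from 0.0 (shut) to 1.0 (fully open).
Only numpy, scipy, OpenCV 4.12 (cv2) and the standard library are available. Lean on these libraries where they do the work, as an engineer would, in place of code of your own. Each camera call takes 0.05 s, during which the arm holds its last target. There are 200 camera calls.

## Working session

There is one attempt and no reset: what is moved stays moved. The work goes in short steps, Python scripts to look and compute and a tool call to move; the robot and the scene stay as the last step left them, time stands still between calls to the robot, and variables do not carry over. Pictures are saved under pics/ and viewed, about 8 in all and at most 12, crops included, and the job is handed in when it is done.

Besides the shell and the picture viewer there is one more tool, called after "Emit:" as a command line: name --pt "numbers of a row" for each row, then --argument value for the rest. move_arm: Moves the arm, as the interface text tells. Its arguments: {"type":"object","properties":{"series":{"type":"array"},"grip":{"type":"number"},"force":{"type":"number"}},"required":["series"]}

```bash
mkdir -p pics; cat > h.py <<'E'
import numpy as np, cv2
from cell import monitor, imaging, workorder, outline_of
def P(im):
    K=np.array([[im['fx'],0,im['cx']],[0,im['fy'],im['cy']],[0,0,1.]])
    R=cv2.Rodrigues(np.array(im['rvec'],float))[0]; t=np.array(im['tvec'],float)
    return K@np.c_[R,t]
def proj(im,X):
    q=P(im)@np.r_[X,1]; return q[:2]/q[2]
def tri(a,pa,b,pb):
    X=cv2.triangulatePoints(P(a),P(b),np.float64(pa).reshape(2,1),np.float64(pb).reshape(2,1)); return (X[:3]/X[3]).ravel()
def onz(im,p,z):
    M=P(im); A=M[:,:3]; H=np.c_[A[:,0],A[:,1],A[:,2]*z+M[:,3]]
    q=np.linalg.solve(H,np.r_[p,1]); return q[:2]/q[2]
E
python3 - <<'E'
from h import *
ims={n:imaging.get_image(n) for n in('side','top')}
for n,im in ims.items():
    cv2.imwrite(f'pics/{n}0.png',im['color'][:,:,::-1])
    R=cv2.Rodrigues(np.array(im['rvec'],float))[0]; print(n,im['fx'],'campos',-R.T@im['tvec'],'fwd',R[2])
    for t in('stand','grip','oil_bottle','weight_100','spanner','pawl_pivot'):
        for o in outline_of(n,t)[:2]:
            m=o['mask']; c=np.argwhere(m).mean(0)[::-1] if m.any() else None
            print(n,t,round(o['p'],2),o['rect'],c)
s=monitor.observe();print(s)
E
```

```text
side 439.9160274469453 campos [ 0.28325751 -0.62955217  0.59841085] fwd [ 0.26556538  0.83368477 -0.48419493]
side stand 0.92 [252.8, 172.7, 99.2, 143.6] [301.01263298 256.55352394]
side grip 0.97 [272.9, 172.6, 41.8, 112.2] [296.40781648 225.82455395]
side oil_bottle 0.75 [262.1, 215.6, 16.9, 44.0] [271.08285164 241.21579961]
side spanner 0.7 [225.4, 286.4, 68.0, 55.1] [259.88070692 311.79086892]
side pawl_pivot 0.95 [274.9, 176.4, 43.5, 107.6] [296.30159414 226.13054718]
top 479.94938198537005 campos [0.2934896  0.07567019 1.02148425] fwd [ 0.26345357  0.02500081 -0.96434806]
top stand 0.78 [262.7, 179.3, 77.3, 76.0] [299.71663544 217.40766188]
top grip 0.62 [281.7, 181.1, 42.2, 45.7] [303.22460824 202.31630876]
top oil_bottle 0.66 [230.9, 213.2, 23.6, 18.8] [241.00641026 221.56730769]
top spanner 0.63 [275.5, 252.7, 82.0, 33.8] [318.23255814 271.18449612]
top pawl_pivot 0.88 [284.2, 177.6, 45.9, 51.3] [303.10054512 202.4766808 ]
{'clock': 0.7, 'joints': array([-1.33360244,  0.43446691,  0.02496489,  1.57322835, -0.01159724,
        1.13401751, -0.07509832]), 'dq': array([ 0.00020811,  0.00063195, -0.00183409, -0.00263943,  0.00099131,
       -0.00066578, -0.00076773]), 'joint_efforts': array([ 8.89280964e-04, -6.67499328e+01,  9.84308906e-01, -3.14770567e+01,
       -6.05858699e-02,  3.24067043e-02, -5.49487453e-06]), 'position': array([0.20831347, 0.58925319, 0.24575101]), 'ee_rot': array([5.31260873e-01, 3.09634595e+00, 3.86852282e-05]), 'force': array([0.3010838 , 0.67480694, 0.30202991]), 'ft_torque': array([ 0.02979498,  0.02881779, -0.00121687]), 'width': 1.0012067354227663}
```

```bash
python3 - <<'E'
import cv2,numpy as np
a=cv2.imread('pics/side0.png')[150:350,190:390]; b=cv2.imread('pics/top0.png')[140:340,200:400]
cv2.imwrite('pics/c0.png',np.hstack([cv2.resize(x,(400,400),interpolation=cv2.INTER_CUBIC) for x in(a,b)]))
E
```

```text
(no output)
```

View pics/c0.png

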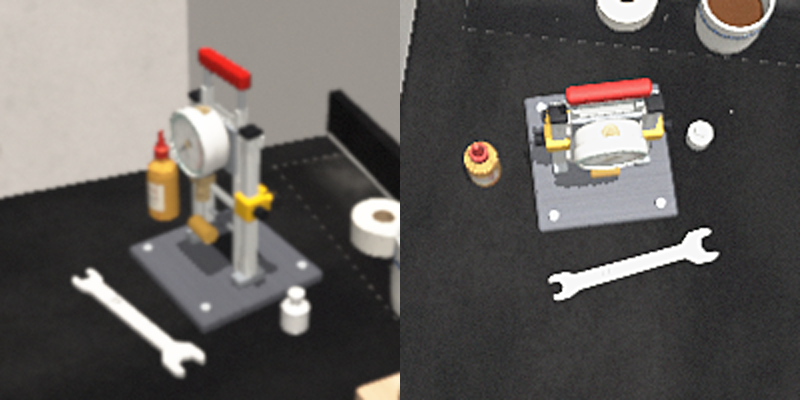

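View pics/side0.png

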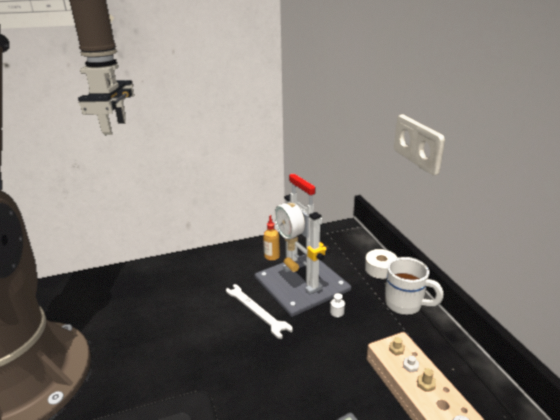

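The mast is at about side (300,240) and top (303,205). The red bar, bottle (left), weight (right), spanner (front) and yellow clamps are all visible. Next I segment the bar and the clamps by colour.

```bash
cat >> h.py <<'E'
def seg(im,kind,box):
    h=cv2.cvtColor(im['color'],cv2.COLOR_RGB2HSV).astype(int); H,S,V=h[...,0],h[...,1],h[...,2]
    m=((H<8)|(H>172))&(S>150)&(V>90) if kind=='red' else (H>19)&(H<32)&(S>150)&(V>110)
    k=np.zeros_like(m); x,y,w,hh=box; k[y:y+hh,x:x+w]=1
    return m&k.astype(bool)
E
python3 - <<'E'
from h import *
S=imaging.get_image('side');T=imaging.get_image('top')
def ends(m):
    r=cv2.minAreaRect(np.argwhere(m)[:,::-1].astype(np.float32)); b=cv2.boxPoints(r)
    b=b[np.argsort(b[:,0])]; return np.array(r[0]),b[:2].mean(0),b[2:].mean(0),r[1]
ms=seg(S,'red',(280,165,45,35)); mt=seg(T,'red',(275,170,60,30))
cs,s1,s2,ws=ends(ms); ct,t1,t2,wt=ends(mt); print(cs,s1,s2,ws,ct,t1,t2,wt)
# in top, left=+y ; in side, left = +y too
A=tri(S,s1,T,t1);B=tri(S,s2,T,t2);C=tri(S,cs,T,ct); print(A,B,C,np.linalg.norm(A-B))
d=A-B; yaw=np.degrees(np.arctan2(-d[0],d[1])); print('yaw',yaw)
# base plate outline in the top view at z=.014
h=cv2.cvtColor(T['color'],cv2.COLOR_RGB2HSV)
for o in outline_of('top','stand')[:1]:
    p=np.argwhere(o['mask'])[:,::-1].astype(np.float32)
# screws from crop: (554,216),(661,203),(541,105) on 2x crop
pts=[onz(T,np.array([(u-400)/2+200,v/2+140]),.016) for u,v in((554,216),(661,203),(541,105))]
print('screws FL FR BL',pts,'centre',(pts[1]+pts[2])/2)
d=pts[0]-pts[1]; print('yaw2',np.degrees(np.arctan2(-d[0],d[1])),np.linalg.norm(d))
d=pts[2]-pts[0]; print('yaw3',np.degrees(np.arctan2(d[1],d[0])),np.linalg.norm(d))
y=seg(S,'yel',(300,235,40,40)); n,l,st,c=cv2.connectedComponentsWithStats(y.astype(np.uint8)); print(st[1:],c[1:])
y=seg(T,'yel',(262,190,75,35)); n,l,st,c=cv2.connectedComponentsWithStats(y.astype(np.uint8)); print(st[1:],c[1:])
for t in('oil_bottle','weight_100'):
    for n,im in(('side',S),('top',T)):
        for o in outline_of(n,t)[:1]: print(t,n,o['p'],o['rect'])
a=S['color'][165:290,250:350,::-1]; cv2.imwrite('pics/c1.png',cv2.resize(a,None,fx=4.8,fy=4.8,interpolation=cv2.INTER_CUBIC))
E
```

```text
[301.6913147  183.48014832] [289.10648 175.3899 ] [314.27615 191.5704 ] (29.921920776367188, 9.192878723144531) [304.05938721 185.09405518] [282.82178 187.21782] [325.297   182.97029] (9.353349685668945, 42.687095642089844)
[0.53645136 0.10464908 0.24400042] [0.55690278 0.03289987 0.23797907] [0.54718168 0.06893193 0.24019448] 0.07484962908202572
yaw 15.90968817427767
screws FL FR BL [array([0.47391999, 0.10939281]), array([ 0.50102068, -0.00212161]), array([0.59439361, 0.1382108 ])] centre [0.54770715 0.0680446 ]
yaw2 13.659453265828427 0.11476023619496842
yaw3 13.4527005384551 0.12387238895216358
[[308 242  19  19 177]] [[316.31073446 251.24858757]]
[[283 195   1   1   1]
 [272 198   4  12  31]
 [331 203   1   3   3]
 [322 207   9   3  13]
 [273 211  12   5  25]
 [309 224   1   1   1]] [[283.         195.        ]
 [273.35483871 203.70967742]
 [331.         204.        ]
 [326.30769231 208.07692308]
 [278.88       213.32      ]
 [309.         224.        ]]
oil_bottle side 0.95 [263.6, 215.1, 15.4, 45.0]
oil_bottle top 0.68 [230.4, 214.2, 19.4, 16.4]
weight_100 side 0.52 [330.9, 294.8, 15.5, 19.0]
```

View pics/c1.png

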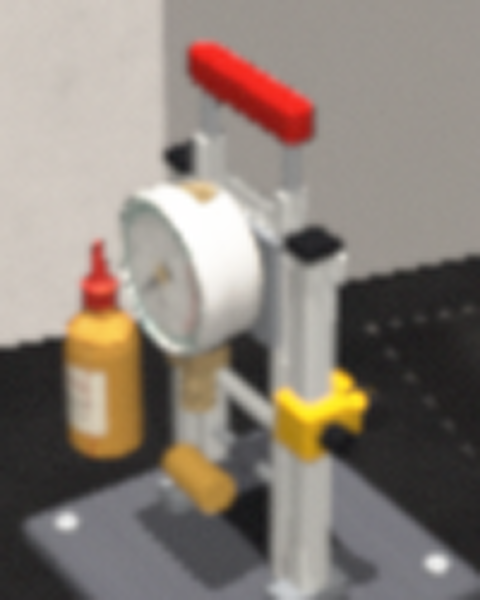

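Emit:
move_arm --pt "2.1 -3.2 1.4 0 0 -7" --pt "2.1 -3.2 1.4 0 0 -7" --pt "2.1 -3.2 1.4 0 0 -7" --pt "2.1 -3.2 1.4 0 0 -7" --pt "2.1 -3.2 1.4 0 0 -7" --pt "2.1 -3.2 1.4 0 0 -7" --pt "2.1 -3.2 1.4 0 0 -7" --pt "2.1 -3.2 1.4 0 0 -7" --grip 1

```text
clock: 1.85
position: [0.377, 0.3318, 0.3585]
ee_rot: [-1.929, -2.479, -0.001]
force: [0.3, 0.2, -0.6]
width: 0.999
```

```bash
python3 - <<'E'
from h import *
S=imaging.get_image('side');T=imaging.get_image('top')
c=np.array([.5472,.0683]);
a=onz(T,np.array([282.8,187.2]),.243);b=onz(T,np.array([325.3,183.]),.243);d=a-b;print('yaw top',np.degrees(np.arctan2(-d[0],d[1])),np.linalg.norm(d))
y=np.radians(14.5);ux=np.array([np.cos(y),np.sin(y)]);uy=np.array([-np.sin(y),np.cos(y)])
def W(x,yy,z): return np.r_[c+x*ux+yy*uy,z]
for z in(.089,.104,.119): print(z,[proj(S,W(x,-.044,z)).round(1) for x in(0,.023)],proj(S,W(.023,-.055,z)).round(1))
print('rail top',proj(S,W(0,-.044,.194)),'plate screws',proj(S,W(-.06,-.06,.014)))
E
```

```text
yaw top 12.598799723991219 0.07285241569173424
0.089 [array([314.6, 260.9]), array([323.9, 257. ])] [327.3 259.7]
0.104 [array([314.7, 254.6]), array([324.1, 250.8])] [327.5 253.4]
0.119 [array([314.8, 248.2]), array([324.2, 244.5])] [327.7 247. ]
rail top [315.43682408 214.53876051] plate screws [294.24376798 306.32134569]
```

Emit:
move_arm --pt "2.1 -3.3 0 0 0 0" --pt "2.1 -3.3 0 0 0 0" --pt "2.1 -3.3 0 0 0 0" --pt "2.1 -3.3 0 0 0 0" --pt "2.1 -3.3 0 0 0 0" --pt "2.1 -3.3 0 0 0 0" --pt "2.2 -3.3 0 0 0 0" --pt "2.2 -3.3 0 0 0 0"

```text
clock: 2.75
position: [0.547, 0.0684, 0.3578]
ee_rot: [1.921, 2.486, 0.001]
force: [-0.1, -0.1, -0.0]
width: 1.004
```

Emit:
move_arm --pt "0 0 -2 0 0 0" --pt "0 0 -2 0 0 0" --pt "0 0 -2 0 0 0" --pt "0 0 0 0 0 0" --pt "0 0 0 0 0 0"

```text
clock: 3.25
position: [0.5464, 0.0696, 0.2981]
ee_rot: [-1.922, -2.485, 0.0]
force: [0.8, 0.2, -0.1]
width: 0.998
```

```bash
python3 - <<'E'
from h import *
S=imaging.get_image('side');T=imaging.get_image('top')
s=monitor.observe();print(s['position'],s['ee_rot'],s['force'])
a=S['color'][115:265,220:370,::-1];b=T['color'][110:260,230:380,::-1]
cv2.imwrite('pics/c2.png',np.hstack([cv2.resize(x,(400,400),interpolation=cv2.INTER_CUBIC) for x in(a,b)]))
E
```

```text
[0.54690608 0.06953134 0.29889026] [1.92154980e+00 2.48413188e+00 2.10324032e-03] [-0.3647048   1.00110116  0.34407407]
```

View pics/c2.png

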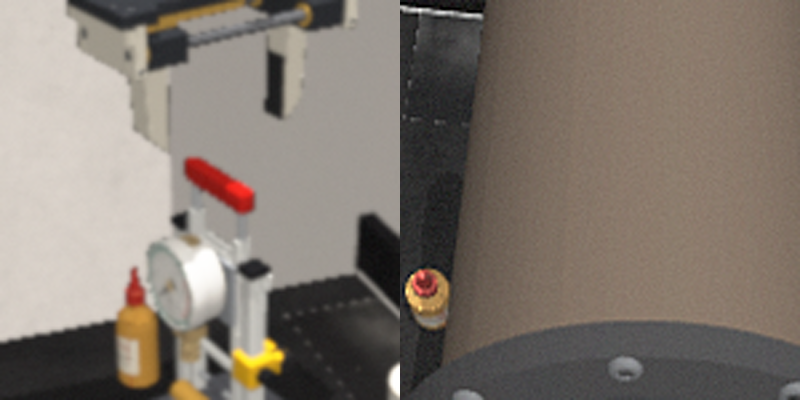

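The fingers straddle the bar in the side view: tips at about (152,140) and (282,110), bar at (218,182). The arm blocks the top view. I'll descend.

Emit:
move_arm --pt "0 0 -1.5 0 0 0" --pt "0 0 -1.5 0 0 0" --pt "0 0 -1.5 0 0 0" --pt "0 0 -1.2 0 0 0" --pt "0 0 0 0 0 0"

```text
clock: 3.85
position: [0.5459, 0.0694, 0.24]
ee_rot: [-1.922, -2.484, 0.002]
force: [0.4, 0.4, -0.3]
width: 1.001
```

Emit:
move_arm --pt "0 0 0 0 0 0" --pt "0 0 0 0 0 0" --pt "0 0 0 0 0 0" --pt "0 0 0 0 0 0" --pt "0 0 0 0 0 0" --pt "0 0 0 0 0 0" --pt "0 0 0 0 0 0" --pt "0 0 0 0 0 0" --grip 0 --force 10

```text
clock: 4.65
position: [0.5463, 0.0692, 0.2408]
ee_rot: [1.923, 2.484, 0.0]
force: [-0.6, 0.4, 0.5]
width: 0.351
```

Emit:
move_arm --pt "0 0 0 0 0 0" --pt "0 0 0 0 0 0" --pt "0 0 0 0 0 0" --pt "0 0 0 0 0 0" --pt "0 0 0 0 0 0"

```text
clock: 5.15
position: [0.5459, 0.0691, 0.2407]
ee_rot: [-1.923, -2.484, 0.001]
force: [-4.4, -0.6, 3.2]
width: 0.15
```

Emit:
move_arm --pt "-0.1 0 0 0 0 0" --pt "0 0 0.2 0 0 0" --pt "0 0 0.3 0 0 0" --pt "0 0 0.5 0 0 0" --pt "0 0 0 0 0 0" --pt "0 0 0 0 0 0" --force 40

```text
clock: 5.75
position: [0.5458, 0.0692, 0.2506]
ee_rot: [1.922, 2.484, 0.001]
force: [4.8, -0.9, -7.1]
width: 0.15
```

Emit:
move_arm --pt "0.05 0 0.5 0 0 0" --pt "0 0 0.5 0 0 0" --pt "0 0 0.5 0 0 0" --pt "0 0 0.5 0 0 0" --pt "0 0 0 0 0 0" --pt "0 0 0 0 0 0"

```text
clock: 6.35
position: [0.5458, 0.0692, 0.2709]
ee_rot: [1.923, 2.484, 0.0]
force: [3.9, -1.4, -7.8]
width: 0.149
```

```bash
python3 - <<'E'
from h import *
S=imaging.get_image('side')
s=monitor.observe();print(s['position'],s['force'])
a=S['color'][150:290,240:380,::-1]
cv2.imwrite('pics/c3.png',cv2.resize(a,(580,580),interpolation=cv2.INTER_CUBIC))
E
```

```text
[0.54584737 0.06919652 0.2707685 ] [ 4.50243217 -0.95665515 -7.15305765]
```

View pics/c3.png

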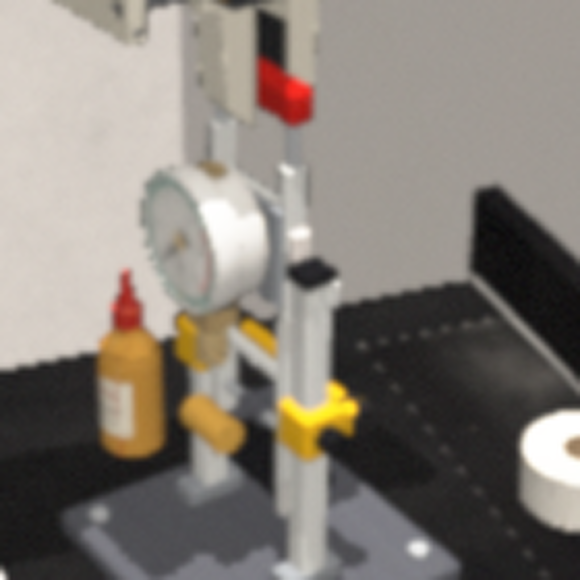

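The section is up about 30 mm and carries -7.2 N. The pawl is still below the rung. From here I raise it in small steps while watching the force.

Emit:
move_arm --pt "0 0 0.3 0 0 0" --pt "0 0 0.3 0 0 0" --pt "0 0 0.3 0 0 0" --pt "0 0 0.3 0 0 0" --pt "0 0 0.3 0 0 0" --pt "0 0 0.3 0 0 0" --pt "0 0 0.2 0 0 0" --pt "0 0 0 0 0 0"

```text
clock: 7.2
position: [0.5458, 0.0692, 0.2909]
ee_rot: [1.923, 2.484, -0.0]
force: [3.6, -1.1, -8.8]
width: 0.15
```

Emit:
move_arm --pt "0 0 0.2 0 0 0" --pt "0 0 0.2 0 0 0" --pt "0 0 0 0 0 0"

```text
clock: 7.5
position: [0.5458, 0.0692, 0.2948]
ee_rot: [1.923, 2.484, -0.0]
force: [4.0, -1.4, -7.6]
width: 0.149
```

Emit:
move_arm --pt "0 0 0.2 0 0 0" --pt "0 0 0.2 0 0 0" --pt "0 0 0 0 0 0"

```text
clock: 7.8
position: [0.5458, 0.0691, 0.2988]
ee_rot: [1.923, 2.484, -0.0]
force: [3.3, -2.1, -7.8]
width: 0.148
```

Emit:
move_arm --pt "0 0 0.2 0 0 0" --pt "0 0 0.2 0 0 0" --pt "0 0 0 0 0 0"

```text
clock: 8.1
position: [0.5458, 0.0692, 0.3028]
ee_rot: [1.923, 2.484, 0.0]
force: [2.7, -1.8, -8.0]
width: 0.151
```

Emit:
move_arm --pt "0 0 0.2 0 0 0" --pt "0 0 0.2 0 0 0" --pt "0 0 0 0 0 0"

```text
clock: 8.4
position: [0.5458, 0.0692, 0.3068]
ee_rot: [1.923, 2.484, 0.0]
force: [3.8, -2.2, -7.7]
width: 0.151
```

```bash
python3 - <<'E'
from h import *
S=imaging.get_image('side')
s=monitor.observe();print(s['position'],s['force'])
a=S['color'][150:290,240:380,::-1]
cv2.imwrite('pics/c4.png',cv2.resize(a,(580,580),interpolation=cv2.INTER_CUBIC))
E
```

```text
[0.54580649 0.06916375 0.30670741] [ 4.17578012 -1.51479588 -7.50491078]
```

View pics/c4.png

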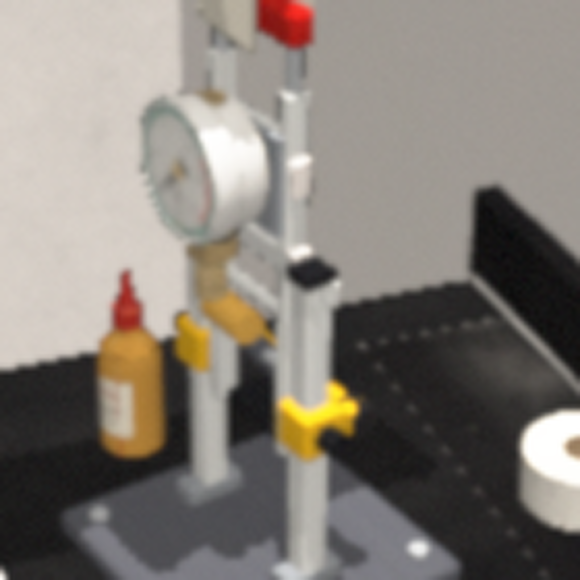

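The section reads about 0.066. The brass counterweight at (238,318) is now level with the rung, and the foot has not touched yet.

Emit:
move_arm --pt "0 0 0.2 0 0 0" --pt "0 0 0.1 0 0 0" --pt "0 0 0 0 0 0"

```text
clock: 8.75
position: [0.5459, 0.0692, 0.3098]
ee_rot: [1.923, 2.484, 0.0]
force: [3.8, -1.1, -6.8]
width: 0.15
```

Emit:
move_arm --pt "0 0 0.2 0 0 0" --pt "0 0 0.1 0 0 0" --pt "0 0 0 0 0 0"

```text
clock: 9.05
position: [0.5458, 0.0692, 0.3128]
ee_rot: [1.923, 2.484, 0.0]
force: [4.5, -1.6, -8.3]
width: 0.15
```

Emit:
move_arm --pt "0 0 0.2 0 0 0" --pt "0 0 0.1 0 0 0" --pt "0 0 0 0 0 0"

```text
clock: 9.35
position: [0.5458, 0.0692, 0.3158]
ee_rot: [1.923, 2.484, -0.0]
force: [4.6, -1.3, -7.7]
width: 0.148
```

Emit:
move_arm --pt "0 0 0.2 0 0 0" --pt "0 0 0 0 0 0" --pt "0 0 0 0 0 0"

```text
clock: 9.65
position: [0.5458, 0.0692, 0.3177]
ee_rot: [1.923, 2.484, -0.0]
force: [4.1, -2.6, -8.1]
width: 0.15
```

Emit:
move_arm --pt "0 0 0.2 0 0 0" --pt "0 0 0 0 0 0" --pt "0 0 0 0 0 0"

```text
clock: 9.95
position: [0.5458, 0.0692, 0.3197]
ee_rot: [1.923, 2.484, -0.0]
force: [4.0, -2.4, -6.8]
width: 0.147
```

```bash
python3 - <<'E'
from h import *
S=imaging.get_image('side')
s=monitor.observe();print(s['position'],s['force'])
a=S['color'][190:290,260:360,::-1]
cv2.imwrite('pics/c5.png',cv2.resize(a,(590,590),interpolation=cv2.INTER_CUBIC))
E
```

```text
[0.54582276 0.06917949 0.31969461] [ 3.77318821 -2.59044272 -7.50764728]
```

View pics/c5.png

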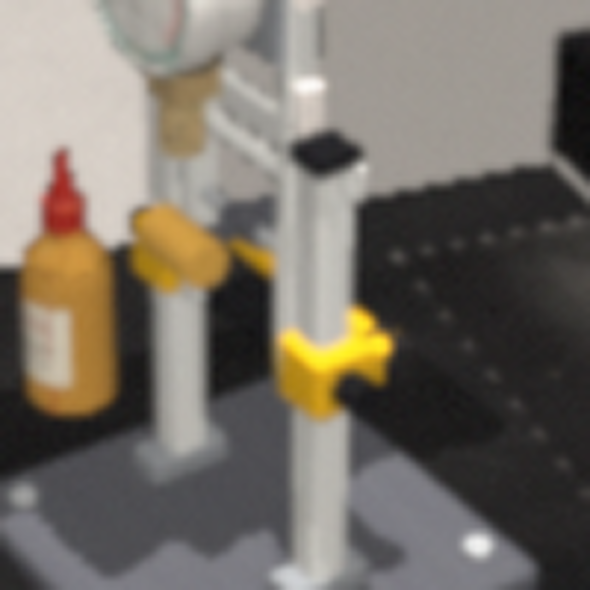

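The section reads about 0.079. The yellow rung shows as a diagonal from (232,241) to (272,268) in the crop, which lets me compute its height.

```bash
python3 - <<'E'
from h import *
S=imaging.get_image('side')
y=np.radians(14.);ux=np.array([np.cos(y),np.sin(y)]);uy=np.array([-np.sin(y),np.cos(y)])
c=np.array([.5468,.0686])
for z in(.089,.104,.109,.114,.119):
    print(z,[((proj(S,np.r_[c+.023*ux+yy*uy,z])-[260,190])*5.9).round(0) for yy in(-.055,0,.01,.02,.03,.05)])
m=seg(S,'yel',(296,226,12,14)); print(np.argwhere(m)[:,::-1].tolist())
E
```

```text
0.089 [array([395., 412.]), array([299., 336.]), array([282., 323.]), array([266., 310.]), array([250., 297.]), array([218., 272.])]
0.104 [array([396., 375.]), array([299., 300.]), array([282., 287.]), array([266., 274.]), array([250., 262.]), array([218., 237.])]
0.109 [array([396., 362.]), array([299., 288.]), array([282., 275.]), array([266., 262.]), array([250., 250.]), array([218., 225.])]
0.114 [array([397., 350.]), array([299., 275.]), array([283., 263.]), array([266., 250.]), array([250., 238.]), array([218., 214.])]
0.119 [array([397., 337.]), array([300., 263.]), array([283., 250.]), array([266., 238.]), array([250., 226.]), array([218., 202.])]
[[299, 231], [300, 231], [301, 231], [300, 232], [301, 232], [302, 232], [303, 232], [301, 233], [302, 233], [303, 233], [304, 233], [305, 233], [302, 234], [303, 234], [304, 234], [305, 234], [304, 235], [305, 235]]
```

The rung height works out near 0.107, so the seated reading should be about 0.051. The release limit (20 mm above seated, about 0.071) is passed and the counterweight looks level, so I lower slowly and feel for contact.

Emit:
move_arm --pt "0 0 -0.2 0 0 0" --pt "0 0 -0.3 0 0 0" --pt "0 0 -0.3 0 0 0" --pt "0 0 -0.3 0 0 0" --pt "0 0 -0.2 0 0 0" --pt "0 0 0 0 0 0" --pt "0 0 0 0 0 0"

```text
clock: 10.75
position: [0.5458, 0.0692, 0.3063]
ee_rot: [-1.923, -2.484, 0.001]
force: [5.0, -3.4, -10.2]
width: 0.15
```

Emit:
move_arm --pt "0 0 -0.2 0 0 0" --pt "0 0 -0.1 0 0 0" --pt "0 0 0 0 0 0" --pt "0 0 0 0 0 0"

```text
clock: 11.15
position: [0.5458, 0.0692, 0.3033]
ee_rot: [1.923, 2.484, -0.0]
force: [4.6, -3.2, -9.9]
width: 0.146
```

Emit:
move_arm --pt "0 0 -0.2 0 0 0" --pt "0 0 0 0 0 0" --pt "0 0 0 0 0 0"

```text
clock: 11.45
position: [0.5458, 0.0692, 0.3013]
ee_rot: [1.923, 2.484, -0.0]
force: [3.4, -3.1, -8.7]
width: 0.15
```

Emit:
move_arm --pt "0 0 -0.2 0 0 0" --pt "0 0 0 0 0 0" --pt "0 0 0 0 0 0"

```text
clock: 11.75
position: [0.5458, 0.0692, 0.2993]
ee_rot: [-1.923, -2.484, 0.0]
force: [4.6, -2.8, -9.6]
width: 0.148
```

Emit:
move_arm --pt "0 0 -0.1 0 0 0" --pt "0 0 0 0 0 0" --pt "0 0 0 0 0 0"

```text
clock: 12.05
position: [0.5458, 0.0692, 0.2984]
ee_rot: [1.923, 2.484, -0.0]
force: [3.8, -2.9, -9.7]
width: 0.152
```

Emit:
move_arm --pt "0 0 -0.1 0 0 0" --pt "0 0 0 0 0 0" --pt "0 0 0 0 0 0"

```text
clock: 12.35
position: [0.5458, 0.0692, 0.2974]
ee_rot: [1.923, 2.484, -0.0]
force: [3.5, -3.7, -9.3]
width: 0.145
```

Emit:
move_arm --pt "0 0 -0.1 0 0 0" --pt "0 0 0 0 0 0" --pt "0 0 0 0 0 0"

```text
clock: 12.65
position: [0.5458, 0.0692, 0.2964]
ee_rot: [1.923, 2.484, -0.0]
force: [4.5, -3.4, -8.6]
width: 0.152
```

Emit:
move_arm --pt "0 0 -0.1 0 0 0" --pt "0 0 0 0 0 0" --pt "0 0 0 0 0 0"

```text
clock: 12.95
position: [0.5458, 0.0692, 0.2955]
ee_rot: [1.923, 2.484, -0.0]
force: [3.7, -4.3, -8.7]
width: 0.153
```

Emit:
move_arm --pt "0 0 -0.1 0 0 0" --pt "0 0 0 0 0 0" --pt "0 0 0 0 0 0"

```text
clock: 13.25
position: [0.5458, 0.0692, 0.2948]
ee_rot: [1.923, 2.484, 0.0]
force: [2.9, -3.4, -6.2]
width: 0.151
```

Emit:
move_arm --pt "0 0 -0.1 0 0 0" --pt "0 0 0 0 0 0" --pt "0 0 0 0 0 0"

```text
clock: 13.55
position: [0.5458, 0.0692, 0.2939]
ee_rot: [1.923, 2.484, 0.0]
force: [0.8, -3.4, -3.0]
width: 0.152
```

Emit:
move_arm --pt "0 0 -0.1 0 0 0" --pt "0 0 0 0 0 0" --pt "0 0 0 0 0 0"

```text
clock: 13.85
position: [0.5458, 0.0692, 0.293]
ee_rot: [1.923, 2.484, 0.0]
force: [0.0, -4.2, 1.1]
width: 0.151
```

The pawl is seated: the load moved to the rung at about 3.5 N/mm and the tool now carries about 0 N, with the section at about 0.052 (visual estimate 0.051). I'll let go.

Emit:
move_arm --pt "0 0 0 0 0 0" --pt "0 0 0 0 0 0" --pt "0 0 0 0 0 0" --pt "0 0 0 0 0 0" --pt "0 0 0 0 0 0" --pt "0 0 0 0 0 0" --pt "0 0 0 0 0 0" --pt "0 0 0 0 0 0" --grip 1

```text
clock: 14.65
position: [0.5458, 0.0693, 0.2927]
ee_rot: [1.923, 2.484, 0.0]
force: [-1.1, -0.5, 0.9]
width: 0.798
```

Emit:
move_arm --pt "0 0 0.5 0 0 0" --pt "0 0 1 0 0 0" --pt "0 0 1.5 0 0 0" --pt "0 0 1.5 0 0 0" --pt "0 0 1.5 0 0 0" --pt "0 0 1 0 0 0" --pt "0 0 0 0 0 0"

```text
clock: 15.35
position: [0.5466, 0.0692, 0.3645]
ee_rot: [1.922, 2.483, 0.004]
force: [-0.8, -0.5, 0.1]
width: 1.002
```

```bash
python3 - <<'E'
from h import *
S=imaging.get_image('side')
s=monitor.observe();print(s['clock'],s['position'],s['force'],s['width'])
for o in outline_of('side','weight_100')[:1]+outline_of('side','oil_bottle')[:1]+outline_of('side','spanner')[:1]: print(o['p'],o['rect'])
m=seg(S,'red',(275,120,50,75)); r=cv2.minAreaRect(np.argwhere(m)[:,::-1].astype(np.float32)); print(r)
for z in(.238,.280,.290,.300): print(z,proj(S,np.r_[.547,.0686,z]))
a=S['color'][110:340,220:370,::-1]
cv2.imwrite('pics/c6.png',cv2.resize(a,(390,598),interpolation=cv2.INTER_CUBIC))
E
```

```text
15.4 [0.54612542 0.06925794 0.36336608] [ 0.45866612 -1.10169967 -0.37628839] 1.00291344832985
0.55 [330.4, 294.4, 12.1, 19.8]
0.89 [262.2, 214.8, 17.6, 44.1]
0.62 [223.0, 284.6, 69.9, 55.6]
((301.9000549316406, 158.20001220703125), (28.621667861938477, 9.391485214233398), 26.56505012512207)
0.238 [301.61104648 184.63960591]
0.28 [301.63459917 163.9709243 ]
0.29 [301.64038314 158.89520163]
0.3 [301.64623742 153.75777333]
```

View pics/c6.png

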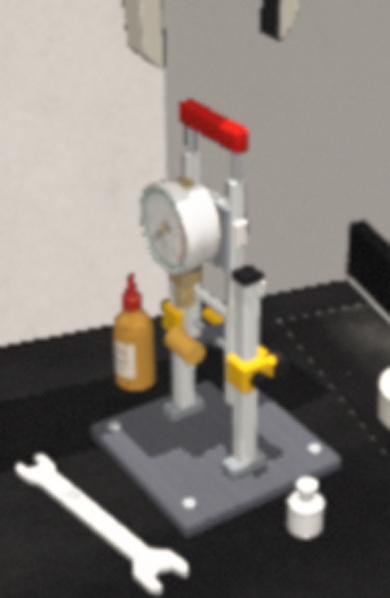

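The section stays up with the bar at z of about 0.29, the gripper is open and clear above it, and the bottle, weight and spanner have not moved. I'm handing in.

```bash
python3 -c "
from h import *
print(workorder.sign_off())"
```

```text
the job is handed in; nothing more can be done
None
```

The section is raised and its pawl rests on the yellow rung. I let go, moved the open gripper clear above it and handed the job in at about 15.4 s. No verdict was reported.

- **Lift:** I took the red bar at about (0.546, 0.069) and lifted the section slowly to about 79 mm. The foot bar never touched the rung.
- **Seating:** I lowered in 1 mm steps. At about 54 mm the load began to pass to the rung at about 3.5 N/mm, close to the 4 N/mm of the bushes. I stopped at about 52 mm with almost no load left on the tool.
- **Last checks:** The side view puts the bar at z of about 0.290 m, roughly 52 mm up. My visual estimate of the seated height was 51 mm. The network outlines of the bottle, weight and spanner were within 2–3 pixels of the start, which is detection noise.
- **What disagreed:**
  - The tool felt 1–2 N heavier going down than going up, the opposite of what friction should give. I did not find out why.
  - I saw no clear drag or drop of the pawl in the forces, so its engagement is shown only by the seating contact and the final picture.
  - I took the last picture about 0.7 s after the gripper had opened. It is a single frame, so I did not measure that the section is at rest.

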